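Open the water filter: draw the locking pin, find which way the cap unscrews, hold it off

TASK

Open the small steel water-filter housing on the bar: pull the long locking pin up out of its upright tube beside the cap and stand it in the steel tumbler. Then unscrew the cap by its round black knob - nobody knows whether this one has an ordinary or a reverse thread, so try gently which way it gives - and finish while holding the cap, level and still, lifted straight off and well clear (about 10 cm above the neck). Leave the tumbler upright and the two small mugs where they are.

Things in the scene. Friction and masses are not known exactly. Their poses are not given: they have to be found in the camera images.
- station: Filter housing, fixed to the worktop: steel cylinder 80 mm across, top face at z = 80 mm, on a dark square foot 112 x 112 x 6 mm, a short brass hose stub toward its own +x. Origin: centre of its underside on the worktop, z up. Neck and cap are on this axis.
- pin_tube (a point): Mouth of the upright pin tube at the housing's side, 50 mm from its axis toward its own +y, z = 80 mm: outside 18 mm, bore 11 mm, floor at z = 34 mm.
- neck_top (a point): Where the cap's lower rim sits on the housing: on its axis, z = 80 mm. Under the cap a brass neck stands 16 mm up from here. The thread's hand (clockwise or anticlockwise to loosen) changes from start to start and cannot be seen from outside.
- cap: Loose aluminium cap, about 0.12 kg, seated on the housing at the start. Origin: centre of its lower rim, z up. Skirt 70 mm across, 22 mm high; on it a round ribbed black knob 44 mm across, 22 to 52 mm above the origin: grip there. Two flat prongs (13 mm gap, reaching 61 mm from the axis, 6 to 12 mm above the origin) point to its own +y and straddle the pin, which keeps the cap from turning.
- cap_knob (a point): Middle of the black knob, on the axis 37 mm above the cap's origin, 15 mm below its top; axes as the cap's: its yaw shows the turn. With the pin out the right way turns easily (little torque, no rise by itself): before 0.5 rad the cap is held down, after 0.6 to 2 rad it lifts straight off. The wrong way stops dead within 0.05 to 0.15 rad and fingers then slip round the knob.
- pin: The loose locking pin, standing upright in its tube with some play: steel rod 8 mm thick, with a round head 16 mm thick and 42 mm long at the top; 160 mm long in all, 0.05 kg. Origin: its lower end (34 mm above the worktop when in the tube), z along it toward the head. It must rise 50 mm to leave the tube and the prongs.
- pin_head (a point): Middle of the pin's round head, 138 mm from the pin's lower end and 22 mm from its top.
- tumbler: Loose empty steel tumbler, open at the top, 110 mm high, rim 82 mm across outside (about 75 inside), inner floor about 60 mm across and 2 to 5 mm above the worktop. Origin: centre of its underside, z up.
- mug_a: Small loose pale green and white mug, 60 x 84 x 50 mm, a bystander. Origin: centre of its underside.
- mug_b: Small loose dark blue mug, 58 x 86 x 49 mm, a bystander. Origin: centre of its underside.
There are look-alikes about, which are no part of the job. What is shaped like the tumbler but green or orange is not meant.

How it is judged (in metres and radians):
On the way, in this order (a step that is already met when the one before it is completed fails the run):
1. the pin is out of its tube, stands in the tumbler and is let go, while the cap is still on the neck (horizontal distance between pin and tumbler below 0.04 m and z of pin in the frame of tumbler below 0.03 m and contact force between pin and the fingers below 0.1 N and z of cap in the frame of station below 0.09 m), for 0.2 s.
2. the cap is unscrewed and lifted off the neck (z of cap in the frame of station above 0.12 m), for 0.1 s.
At the end, for the whole second after the job is handed in: The cap is held in the fingers alone, level within 17 degrees and still, over the housing (within 60 mm sideways), its lower rim 60 to 170 mm above the neck's seat; the pin stands head up in the upright tumbler with its lower end within 30 mm of the tumbler's bottom (z of cap in the frame of station between 0.14 and 0.25 m and horizontal distance between cap and station below 0.06 m and angle between cap's own z axis and vertical below 0.3 rad and linear speed of cap below 0.03 m/s and contact force between cap and the fingers above 0.5 N and contact force between cap and station below 0.1 N and contact force between cap and pin below 0.1 N and contact force between cap and tumbler below 0.1 N and horizontal distance between pin and tumbler below 0.04 m and z of pin in the frame of tumbler below 0.03 m and angle between pin's own z axis and vertical below 0.8 rad and linear speed of pin below 0.05 m/s and angle between tumbler's own z axis and vertical below 0.1 rad); the arm keeps its last pose, push and grip.
It fails at once if the tumbler is tipped over (angle between tumbler's own z axis and vertical above 0.5 rad).
It fails at once if a mug is pushed away (over 40 mm) (distance of any of mug_a, mug_b from where it was at the start of the episode above 0.04 m).
It also fails if it takes over 58 s, if anything falls off the work surface, if the arm or the gripper's body presses on something with over 40 N, if the wrist force passes 120 N, or if a joint passes its speed limit or range.

ROBOT

A 6-joint arm with a two-finger parallel gripper is mounted at the origin on a cart in front of the work surface, level with it; the furniture and walls round the work are solid. World frame = base frame: x ahead of the robot, y to its left, z up, the work surface at z = 0. Lengths are in m, angles in degrees, forces in N, time in s.
With the tool pointing down it reaches from about 0.4 to 0.825 m from the base axis. Payload 7 kg.
Tool frame: the origin (TCP) lies between the finger pads; the fingertips stand 14 mm ahead of it and the grasp point (between the pads) lies 5 mm behind it; z points along the fingers, y is the line along which they close (so a half turn about z gives the same grasp; the last joint's range is limited). The gripper opens to 88 mm and grips with 3 to 60 N. Pads are 19 mm wide; open, the fingers measure 130 mm over their backs; the gripper's body (78 mm by 193 mm) begins 47 mm behind the grasp point.
Start: joints at [-53.107, 20.546, 0.682, 0, -70.136, -16.507], TCP at [0.235, -0.633, 0.241] pointing down, gripper open.
Joint ranges: [-176.03, 176.03], [-82.01, 121.73], [-58.28, 71.71], [-173.87, 95.51], [-174.79, -0.11], [-173.66, 173.66]. Speed limits (degrees/s): [136.94, 136.94, 172.46, 180, 180, 180].

INTERFACE

Orientations are given as [roll, pitch, yaw] about the fixed x, y, z axes, in that order (R = Rz(yaw) Ry(pitch) Rx(roll)).
In Python, from plant import status, cams, job gives the robot as it stands. The module is installed in compiled form; this text tells all that it offers.
- The arm moves only by the tool step_arm, never from a script. Its arguments are lists of equal length, an entry for each row: "xyz": the shift along the tool's x, y, z each as a share of 20 cm, from -1 to 1, a list of three; "yaw": the turn about the tool's z as a share of 360 degrees, from -1 to 1; "claw": the closure, from -1 (fully open) to 1 (shut). A call has 1 to 20 rows; each row is the pose to reach, as a shift and turn from the pose commanded when the call began, along the tool's axes at that moment, turning the shorter way round; what a row does not reach only later rows make up. A row lasts 1/12 s, in which the tool goes at most 41.7 mm and 7.16 degrees, less where a joint would pass 70% of its speed; a pose out of reach is approached as far as the arm can. A call with a number of a shift or a turn outside -1 to 1 is refused whole. A call with a gripper value outside its range is refused whole. The fingers move at their own pace and stop on an object; "grip_force" is the grip in N (left out, the last holds). Time passes only in rows, so rows that repeat a pose let the fingers close. It gives the time, the measured TCP pose, the force, the opening and the grip force at its end, in the units of the state.
- status.get_state(): the state, without advancing time (a new reading comes with each control period).
- cams.capture(name): name is "scene" or "top" or "wrist"; returns (picture, depth): 420x560x3 uint8, blue, green, red; 420x560 float32, m along the optical axis (not along the pixel's ray), 0 where there is no reading.
- cams.calibration(name): a dict with "mtx" (3x3 intrinsics, pixels), "camera_from_world" (4x4, takes a point from world to camera coordinates); the wrist camera has in their place "T_tool_cam" (4x4, takes a point from camera to tool coordinates, whose origin is the TCP and whose axes are the flange's). Camera axes: x right, y down, z forward; pixel columns grow to the right and rows downward; lengths in m; the calibration is good to about 2 mm. The wrist camera is an equidistant fisheye: a pixel r from the principal point sees the ray r / f radians off the axis. A picture is of the moment at which its call begins: read the wrist's pose just before it. calibration takes no time and is no camera call.
- job.close_job(): hands the job in; it is judged then, once.
The state is a dict: "time_s": time; "joints": joint angles; "qd": joint speeds; "joint_torque": joint torques, N m; "tcp_pos": TCP position; "eef_rot": TCP orientation; "contact_force": force on the tool from outside, world axes, zero at the start; "moment": the same for the moment, N m; "gripper_width": finger opening in m; "gripper_force": force on a finger pad.
Only numpy, scipy, OpenCV 4.12 (cv2) and the standard library are available. Lean on these libraries where they do the work, as an engineer would, in place of code of your own. Each camera call takes 0.05 s, during which the arm holds its last target. There are 200 camera calls.

## Working session

There is one attempt and no reset: what is moved stays moved. The work goes in short steps, Python scripts to look and compute and a tool call to move; the robot and the scene stay as the last step left them, time stands still between calls to the robot, and variables do not carry over. Pictures are saved under pics/ and viewed, at most 10 in all, crops included, and the job is handed in when it is done.

Besides the shell and the picture viewer there is one more tool, called after "Call:" as name(argument=value, ...) on one line, values as JSON. step_arm: Moves the arm, as the interface text tells. Shift numbers are shares of 20 cm and turn numbers shares of 360 degrees, none past 1 either way. Its arguments: {"type":"object","properties":{"xyz":{"type":"array"},"yaw":{"type":"array"},"claw":{"type":"array"},"grip_force":{"type":"number"}},"required":["xyz","yaw","claw"]}

```bash
mkdir -p pics; cat > h.py <<'E'
import numpy as np, cv2
from plant import status, cams, job
def snap(n):
    im,d=cams.capture(n); c=cams.calibration(n); return im,d,c
def pt(c,d,u,v):
    K=np.array(c["mtx"]);z=d[int(v),int(u)]
    p=np.linalg.inv(K)@[u,v,1]*z
    return (np.linalg.inv(np.array(c["camera_from_world"]))@[*p,1])[:3]
def ray(c,u,v,h):
    T=np.linalg.inv(np.array(c["camera_from_world"]));r=T[:3,:3]@np.linalg.inv(np.array(c["mtx"]))@[u,v,1]
    o=T[:3,3];return o+r*(h-o[2])/r[2]
E
python3 - <<'E'
from h import *
s=status.get_state();print({k:np.round(v,3) for k,v in s.items()})
for n in("top","scene"):
    im,d,c=snap(n);cv2.imwrite(f"pics/{n}0.png",im);np.save(f"{n}_d.npy",d);cv2.imwrite(f"{n}_im.png",im)
    print(n,np.round(c["camera_from_world"],3).tolist(),np.array(c["mtx"]).tolist())
E
```

```text
{'time_s': np.float64(0.0), 'joints': array([-5.3106e+01,  2.0591e+01,  6.3300e-01, -1.9000e-02, -7.0136e+01,
       -1.6508e+01]), 'qd': array([ 0.044,  0.063,  0.002, -0.126, -0.062, -0.009]), 'joint_torque': array([ 0.0000e+00, -5.8273e+01,  2.9307e+01,  6.9970e+00,  7.0000e-03,
       -0.0000e+00]), 'tcp_pos': array([ 0.235, -0.632,  0.24 ]), 'eef_rot': array([ 1.79905e+02, -9.00000e-03, -1.59621e+02]), 'contact_force': array([1.079, 0.323, 0.823]), 'moment': array([ 0.025,  0.071, -0.038]), 'gripper_force': np.float64(0.0), 'gripper_width': np.float64(0.088)}
top [[0.02, -1.0, 0.001, -0.051], [-0.996, -0.02, -0.087, 0.615], [0.087, 0.0, -0.996, 1.145], [0.0, 0.0, 0.0, 1.0]] [[457.96130885216763, 0.0, 277.7876832337374], [0.0, 457.96130885216763, 204.1136607212297], [0.0, 0.0, 1.0]]
scene [[0.585, -0.811, -0.02, -0.383], [-0.426, -0.287, -0.858, 0.34], [0.69, 0.511, -0.513, 0.533], [0.0, 0.0, 0.0, 1.0]] [[381.13493105011526, 0.0, 283.45315628258123], [0.0, 381.13493105011526, 210.17478172926062], [0.0, 0.0, 1.0]]
```

View pics/top0.png

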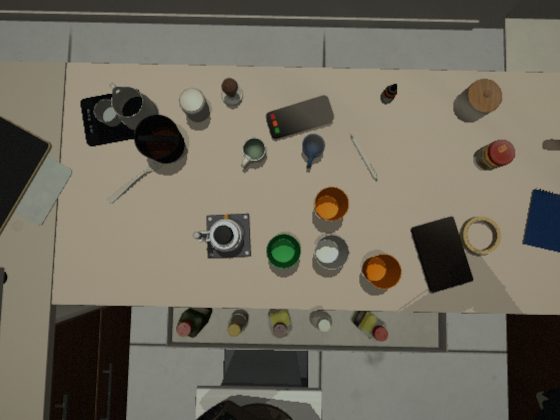

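View pics/scene0.png

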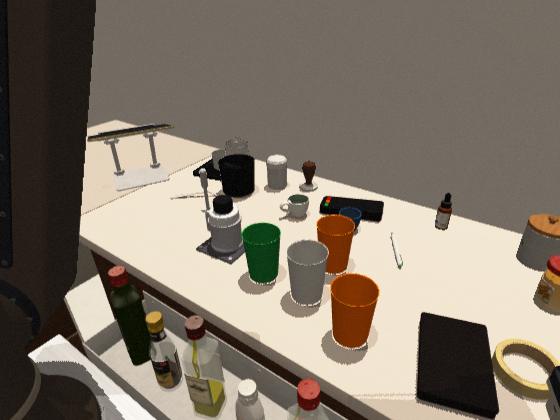

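The tops-down view shows the housing at (226,235) with the pin head at (197,236), pin on the left (+y). Tumbler candidates are green (283,250), orange (331,204), orange (381,271) and steel grey (330,252). I choose the steel one. The mugs are at (254,150) and (313,147), well away. I'll check this in one crop.

```bash
python3 - <<'E'
from h import *
im=cv2.imread("top_im.png");d=np.load("top_d.npy");c=cams.calibration("top")
cr=im[190:280,180:360];cv2.imwrite("pics/crop0.png",cv2.resize(cr,None,fx=4.4,fy=4.4,interpolation=cv2.INTER_CUBIC))
H,W=d.shape
v,u=np.mgrid[0:H,0:W]
K=np.array(c["mtx"]);T=np.linalg.inv(np.array(c["camera_from_world"]))
P=np.stack([(u-K[0,2])/K[0,0]*d,(v-K[1,2])/K[1,1]*d,d],-1)@T[:3,:3].T+T[:3,3]
def rep(n,u0,u1,v0,v1,z0,z1):
    m=np.zeros((H,W),bool);m[v0:v1,u0:u1]=1
    m&=(P[...,2]>z0)&(P[...,2]<z1)&(d>0)
    q=P[m]; 
    if len(q)==0: print(n,"none");return
    pix=np.argwhere(m)[:,::-1].astype(np.float32)
    (cx,cy),r=cv2.minEnclosingCircle(pix)
    print(n,len(q),"mean",q.mean(0).round(4),"circ px",round(cx,1),round(cy,1),round(r,1),"ray",ray(c,cx,cy,np.median(q[:,2])).round(4))
rep("pin",185,212,222,250,.15,.25)
rep("knob",205,250,215,260,.115,.15)
rep("skirt",205,250,215,260,.09,.115)
rep("tumbler",308,352,230,275,.095,.13)
rep("green",264,304,230,275,.095,.13)
rep("or1",310,352,184,224,.095,.13)
rep("or2",358,404,250,294,.095,.13)
rep("foot",203,252,212,262,.003,.02)
E
```

```text
pin 60 mean [0.5298 0.1364 0.1872] circ px 197.3 235.0 4.8 ray [0.5304 0.1351 0.1937]
knob 297 mean [0.5328 0.0876 0.1327] circ px 222.5 235.0 10.0 ray [0.5327 0.0876 0.1332]
skirt 405 mean [0.5324 0.0887 0.1026] circ px 221.3 235.8 17.1 ray [0.5312 0.0939 0.1033]
tumbler 166 mean [ 0.4974 -0.1762  0.1074] circ px 331.1 252.0 17.5 ray [ 0.4982 -0.1666  0.1094]
green 171 mean [ 0.4969 -0.0541  0.1073] circ px 282.8 251.2 17.4 ray [ 0.4978 -0.0529  0.109 ]
or1 167 mean [ 0.6187 -0.1743  0.1071] circ px 331.0 203.7 17.3 ray [ 0.6124 -0.1653  0.1089]
or2 191 mean [ 0.4523 -0.3003  0.1069] circ px 383.2 271.3 17.8 ray [ 0.4555 -0.2894  0.109 ]
foot 1049 mean [0.5296 0.0817 0.0072] circ px 228.0 237.5 32.9 ray [0.5287 0.0882 0.0069]
```

View pics/crop0.png

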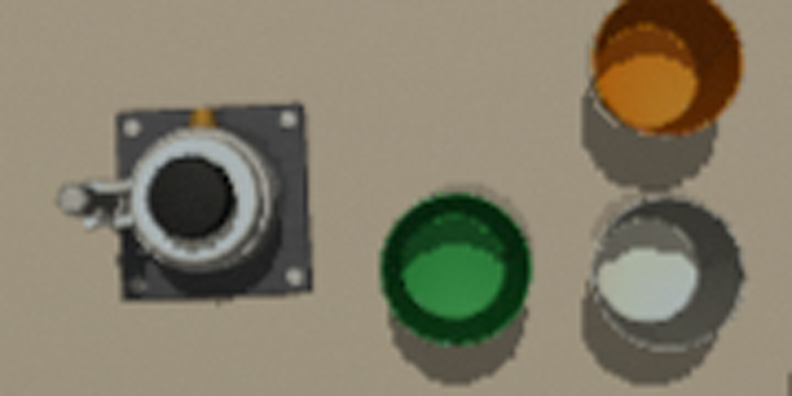

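The crop shows the steel tumbler at top pixel (331,252), and the pin left of the knob with its head at (197,235). Moving toward the pin.

```bash
cat >> h.py <<'E'
from scipy.spatial.transform import Rotation as Ro
def go(x,y,z,yaw=None):
    s=status.get_state();R=Ro.from_euler("xyz",s["eef_rot"],degrees=True).as_matrix()
    t=R.T@(np.array([x,y,z])-s["tcp_pos"]);dy=0 if yaw is None else -((yaw-s["eef_rot"][2]+180)%360-180)/360
    print("share",(t/.2).round(4),"yaw",round(dy,4),"rows",np.linalg.norm(t)/.0417)
E
```

Call:
step_arm(xyz=[[-0.68,0.77,0],[-0.68,0.77,0],[-0.68,0.77,0],[-0.68,0.77,0],[-0.68,0.77,0],[-0.68,0.77,0],[-0.68,0.77,0]], yaw=[0,0,0,0,0,0,0], claw=[-1,-1,-1,-1,-1,-1,-1])

```text
time_s: 0.68
tcp_pos: [0.3098, -0.4393, 0.2411]
eef_rot: [-180.0, 0.0, -159.4]
contact_force: [0.7, -0.8, 0.2]
gripper_width: 0.0877
gripper_force: 0.0
```

Call:
step_arm(xyz=[[-0.68,0.77,0],[-0.68,0.77,0],[-0.68,0.77,0],[-0.68,0.77,0],[-0.68,0.77,0],[-0.68,0.77,0],[-0.68,0.77,0]], yaw=[0,0,0,0,0,0,0], claw=[-1,-1,-1,-1,-1,-1,-1])

```text
time_s: 1.27
tcp_pos: [0.3837, -0.2482, 0.2407]
eef_rot: [-180.0, 0.0, -159.4]
contact_force: [0.5, -0.9, 0.6]
gripper_width: 0.0877
gripper_force: 0.0
```

Call:
step_arm(xyz=[[-0.68,0.77,0],[-0.68,0.77,0],[-0.68,0.77,0],[-0.68,0.77,0],[-0.68,0.77,0],[-0.68,0.77,0],[-0.68,0.77,0],[-0.68,0.77,0],[-0.68,0.77,0],[-0.68,0.77,0]], yaw=[-0.19,-0.19,-0.19,-0.19,-0.19,-0.19,-0.19,-0.19,-0.19,-0.19], claw=[-1,-1,-1,-1,-1,-1,-1,-1,-1,-1])

```text
time_s: 2.1
tcp_pos: [0.4569, -0.0591, 0.2402]
eef_rot: [179.9, -0.0, -90.9]
contact_force: [-1.0, 0.1, 0.2]
gripper_width: 0.0874
gripper_force: 0.0
```

```bash
python3 - <<'E'
from h import *
s=status.get_state();print(s["time_s"],s["tcp_pos"].round(4) if hasattr(s["tcp_pos"],"round") else s["tcp_pos"],np.round(s["eef_rot"],2),np.round(s["joints"],1))
go(.530,.1355,.24,-90)
E
```

```text
2.1 [ 0.4569 -0.0591  0.2402] [ 1.7994e+02 -3.0000e-02 -9.0940e+01] [ 17.2  -0.1 -25.1   0.  -65.  -18.2]
share [-0.9789 -0.3495  0.    ] yaw -0.0026 rows 4.985175354614845
```

Call:
step_arm(xyz=[[-0.98,-0.35,0],[-0.98,-0.35,0],[-0.98,-0.35,0],[-0.98,-0.35,0],[-0.98,-0.35,0],[-0.98,-0.35,0],[-0.98,-0.35,0],[-0.98,-0.35,0]], yaw=[0,0,0,0,0,0,0,0], claw=[-1,-1,-1,-1,-1,-1,-1,-1])

```text
time_s: 2.77
tcp_pos: [0.5312, 0.1356, 0.2396]
eef_rot: [179.9, -0.1, -91.3]
contact_force: [-1.1, 0.3, 0.0]
gripper_width: 0.0878
gripper_force: 0.0
```

```bash
python3 - <<'E'
from h import *
s=status.get_state();print(np.round(s["tcp_pos"],4),np.round(s["eef_rot"],2),np.round(s["joints"],1))
go(.530,.1355,.172,-90)
im,d,c=snap("wrist");cv2.imwrite("pics/w1.png",im);np.save("w1.npy",d)
print({k:np.round(v,3).tolist() if not isinstance(v,str) else v for k,v in c.items()})
E
```

```text
[0.5312 0.1356 0.2396] [ 1.7991e+02 -7.0000e-02 -9.1290e+01] [ 34.8   8.7 -15.4   0.  -66.  -36.1]
share [2.000e-04 5.200e-03 3.382e-01] yaw -0.0036 rows 1.6222260142723834
{'mtx': [[325.192, 0.0, 278.957], [0.0, 325.192, 211.56], [0.0, 0.0, 1.0]], 'T_tool_cam': [[-0.0, -0.967, -0.253, 0.068], [1.0, 0.0, -0.001, 0.0], [0.001, -0.253, 0.967, -0.144], [0.0, 0.0, 0.0, 1.0]]}
```

View pics/w1.png

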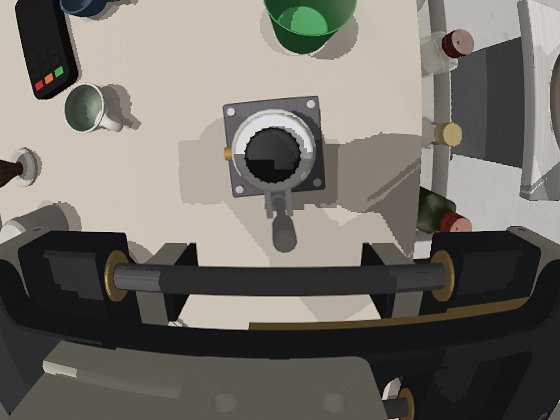

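The wrist view shows the pin head at about (285,235), between the fingers, with the knob at (272,150). I'll check it against the projections.

```bash
cat >> h.py <<'E'
def wproj(p,s=None,c=None):
    s=s or status.get_state();c=c or cams.calibration("wrist")
    R=Ro.from_euler("xyz",s["eef_rot"],degrees=True).as_matrix()
    t=R.T@(np.array(p)-s["tcp_pos"]);q=np.linalg.inv(np.array(c["T_tool_cam"]))@[*t,1]
    K=np.array(c["mtx"]);th=np.arctan2(np.hypot(q[0],q[1]),q[2]);a=np.arctan2(q[1],q[0])
    return (K[0,2]+K[0,0]*th*np.cos(a)).round(1),(K[1,2]+K[0,0]*th*np.sin(a)).round(1)
E
python3 - <<'E'
from h import *
im=cv2.imread("pics/w1.png")
for n,p in dict(pintop=(.5302,.1355,.194),pinheadlow=(.5302,.1355,.152),knobtop=(.5327,.0877,.132),tcpz=(.5312,.1356,.2396)).items(): print(n,wproj(p))
d=np.load("w1.npy")
m=(d>0)&(d<0.24);m[:200]=0;m[256:]=0;m[:,:265]=0;m[:,305:]=0
for v in range(200,260,6):
    x=np.where(m[v])[0];print(v,(x.min(),x.max(),d[v,int(x.mean())].round(3)) if len(x) else None)
g=cv2.cvtColor(im,cv2.COLOR_BGR2GRAY)
k=((g<70)).astype(np.uint8);k[:120]=0;k[185:]=0;k[:,:242]=0;k[:,303:]=0
n,l,st,ce=cv2.connectedComponentsWithStats(k);i=1+st[1:,4].argmax();print("knob",st[i],ce[i])
E
```

```text
pintop (np.float64(279.8), np.float64(241.3))
pinheadlow (np.float64(279.7), np.float64(222.1))
knobtop (np.float64(275.0), np.float64(155.4))
tcpz (np.float64(278.0), np.float64(273.2))
200 None
206 None
212 None
218 (np.int64(274), np.int64(290), np.float32(0.228))
224 (np.int64(272), np.int64(292), np.float32(0.213))
230 (np.int64(272), np.int64(294), np.float32(0.201))
236 (np.int64(272), np.int64(295), np.float32(0.2))
242 (np.int64(272), np.int64(296), np.float32(0.201))
248 (np.int64(275), np.int64(293), np.float32(0.203))
254 None
knob [ 244  127   57   57 2430] [272.24074074 154.9037037 ]
```

Call:
step_arm(xyz=[[0,0.016,0.1],[0,0.016,0.2],[0,0.016,0.34],[0,0.016,0.34],[0,0.016,0.34],[0,0.016,0.34],[0,0.016,0.34],[0,0.016,0.34],[0,0.016,0.34],[0,0.016,0.34],[0,0.016,0.34],[0,0.016,0.34],[0,0.016,0.34],[0,0.016,0.34]], yaw=[0,0,0,0,0,0,0,0,0,0,0,0,0,0], claw=[-1,-1,-1,-1,-1,0,0.5,1,1,1,1,1,1,1], grip_force=15)

```text
time_s: 3.98
tcp_pos: [0.5275, 0.1371, 0.1725]
eef_rot: [180.0, -0.0, -91.2]
contact_force: [0.5, 0.5, 0.3]
gripper_width: 0.033
gripper_force: 0.0
```

Call:
step_arm(xyz=[[0,0,0],[0,0,0],[0,0,0],[0,0,0],[0,0,0],[0,0,0],[0,0,0],[0,0,0]], yaw=[0,0,0,0,0,0,0,0], claw=[1,1,1,1,1,1,1,1])

```text
time_s: 4.65
tcp_pos: [0.5278, 0.1371, 0.1727]
eef_rot: [-180.0, 0.0, -91.2]
contact_force: [3.4, 0.0, -1.9]
gripper_width: 0.0159
gripper_force: 15.0
```

Call:
step_arm(xyz=[[0,0,-0.05],[0,0,-0.1],[0,0,-0.15],[0,0,-0.2],[0,0,-0.25],[0,0,-0.3],[0,0,-0.38],[0,0,-0.46],[0,0,-0.54],[0,0,-0.62],[0,0,-0.65],[0,0,-0.65],[0,0,-0.65]], yaw=[0,0,0,0,0,0,0,0,0,0,0,0,0], claw=[1,1,1,1,1,1,1,1,1,1,1,1,1])

```text
time_s: 5.73
tcp_pos: [0.5271, 0.137, 0.3023]
eef_rot: [180.0, 0.0, -91.2]
contact_force: [0.1, 1.2, -1.0]
gripper_width: 0.0158
gripper_force: 14.9
```

```bash
python3 - <<'E'
from h import *
go(.498,-.015,.303);go(.498,-.167,.303)
im,d,c=snap("scene");cv2.imwrite("pics/s2.png",cv2.resize(im[60:320,120:400],None,fx=2,fy=2))
E
```

```text
share [ 0.7628  0.1294 -0.0035] yaw 0 rows 3.7109049080980343
share [ 1.5226  0.1132 -0.0038] yaw 0 rows 7.323009756561741
```

View pics/s2.png

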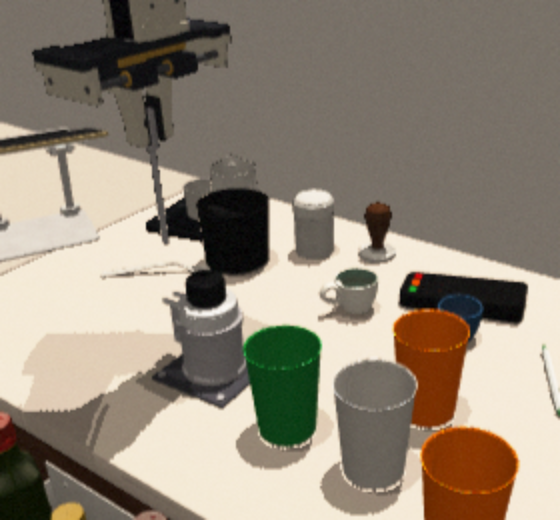

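The pin is held upright and clear of its tube; its lower end is at crop (165,240). Carrying it to the steel tumbler.

Call:
step_arm(xyz=[[0.08,0.02,0],[0.2,0.03,0],[0.34,0.05,0],[0.48,0.08,0],[0.62,0.11,0],[0.76,0.12,0]], yaw=[0,0,0,0,0,0], claw=[1,1,1,1,1,1])

```text
time_s: 6.28
tcp_pos: [0.4987, -0.0161, 0.3016]
eef_rot: [179.9, -0.0, -91.2]
contact_force: [0.8, 0.4, 0.1]
gripper_width: 0.0158
gripper_force: 14.9
```

Call:
step_arm(xyz=[[0.14,0,0],[0.28,0,0],[0.42,0,0],[0.56,0,0],[0.68,0,0],[0.74,0,0],[0.76,0,0],[0.76,0,0],[0.76,0,0],[0.76,0,0]], yaw=[0,0,0,0,0,0,0,0,0,0], claw=[1,1,1,1,1,1,1,1,1,1])

```text
time_s: 7.12
tcp_pos: [0.4971, -0.1656, 0.3023]
eef_rot: [180.0, 0.0, -91.2]
contact_force: [-0.1, -0.3, -1.3]
gripper_width: 0.0155
gripper_force: 14.9
```

```bash
python3 - <<'E'
from h import *
s=status.get_state();print(np.round(s["tcp_pos"],4),np.round(s["joints"],1))
go(.498,-.167,.303)
im,d,c=snap("top");cv2.imwrite("pics/t3.png",cv2.resize(im[190:290,250:370],None,fx=5,fy=5))
print("tumbler rim",wproj((.498,-.167,.11)))
im,d,c=snap("wrist");cv2.imwrite("pics/w3.png",im)
E
```

```text
[ 0.4971 -0.1656  0.3023] [  3.    4.1 -12.5  -0.  -73.4  -4.2]
share [ 0.0067 -0.0047 -0.0033] yaw 0 rows 0.042312436191717505
tumbler rim (np.float64(278.1), np.float64(192.3))
```

View pics/w3.png

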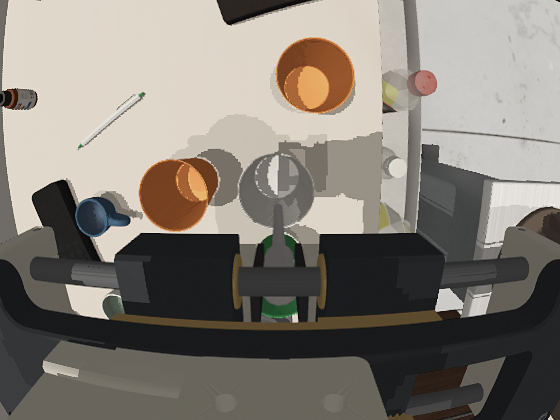

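The steel tumbler's rim is centred at about (276,190), as predicted, and the pin hangs over it. Lowering and releasing.

Call:
step_arm(xyz=[[0,0,0.08],[0,0,0.2],[0,0,0.32],[0,0,0.44],[0,0,0.56],[0,0,0.66],[0,0,0.73],[0,0,0.77],[0,0,0.79],[0,0,0.79],[0,0,0.79]], yaw=[0,0,0,0,0,0,0,0,0,0,0], claw=[1,1,1,1,1,1,1,1,1,1,1])

```text
time_s: 8.13
tcp_pos: [0.4977, -0.1662, 0.1453]
eef_rot: [-179.9, -0.0, -91.2]
contact_force: [0.5, -0.0, -0.0]
gripper_width: 0.0157
gripper_force: 14.9
```

Call:
step_arm(xyz=[[0,0,0],[0,0,0],[0,0,0],[0,0,0],[0,0,0],[0,0,0],[0,0,0],[0,0,0],[0,0,0],[0,0,0],[0,0,0],[0,0,0]], yaw=[0,0,0,0,0,0,0,0,0,0,0,0], claw=[0.6,0.4,0.2,0,-0.2,-0.4,-0.6,-0.8,-1,-1,-1,-1])

```text
time_s: 9.13
tcp_pos: [0.4971, -0.1664, 0.1445]
eef_rot: [180.0, 0.0, -91.2]
contact_force: [0.2, -0.1, -0.1]
gripper_width: 0.0845
gripper_force: 0.0
```

Call:
step_arm(xyz=[[0,0,-0.06],[0,0,-0.16],[0,0,-0.3],[0,0,-0.45],[0,0,-0.6],[0,0,-0.7],[0,0,-0.7],[0,0,-0.7]], yaw=[0,0,0,0,0,0,0,0], claw=[-1,-1,-1,-1,-1,-1,-1,-1])

```text
time_s: 9.8
tcp_pos: [0.4976, -0.1663, 0.2858]
eef_rot: [-179.8, 0.0, -91.2]
contact_force: [-0.1, 0.1, -0.9]
gripper_width: 0.0879
gripper_force: 0.0
```

```bash
python3 - <<'E'
from h import *
s=status.get_state();print(np.round(s["tcp_pos"],4),np.round(s["joints"],1))
go(.534,.088,.25,-90)
im,d,c=snap("scene");cv2.imwrite("pics/s4.png",cv2.resize(im[100:340,140:420],None,fx=2.2,fy=2.2))
E
```

```text
[ 0.4976 -0.1663  0.2858] [  3.    4.6 -14.1  -0.  -71.1  -4.2]
share [-1.2753 -0.1544  0.1796] yaw -0.0034 rows 6.220923747697672
```

View pics/s4.png

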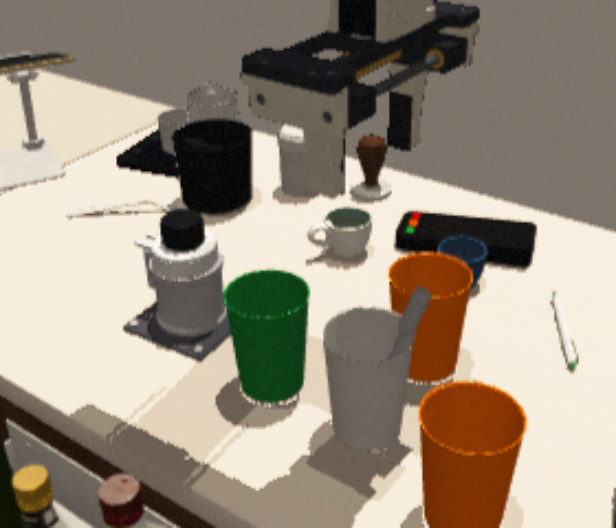

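The pin leans head-up in the upright steel tumbler (crop (410,320)); the cap is still on. Now to the knob.

Call:
step_arm(xyz=[[-0.15,-0.02,0],[-0.3,-0.04,0],[-0.45,-0.06,0],[-0.62,-0.08,0.05],[-0.62,-0.08,0.05]], yaw=[0,0,0,0,0], claw=[-1,-1,-1,-1,-1])

```text
time_s: 10.27
tcp_pos: [0.5152, -0.0389, 0.2716]
eef_rot: [179.8, 0.0, -91.1]
contact_force: [-0.1, -0.4, 0.4]
gripper_width: 0.0875
gripper_force: 0.0
```

Call:
step_arm(xyz=[[-0.15,-0.02,0],[-0.3,-0.04,0],[-0.45,-0.06,0.05],[-0.6,-0.075,0.1],[-0.655,-0.075,0.13],[-0.655,-0.075,0.13],[-0.655,-0.075,0.13],[-0.655,-0.075,0.13]], yaw=[0,0,0,0,0,0,0,0], claw=[-1,-1,-1,-1,-1,-1,-1,-1])

```text
time_s: 10.93
tcp_pos: [0.5332, 0.0871, 0.2482]
eef_rot: [179.9, -0.0, -91.2]
contact_force: [0.1, -0.4, 0.2]
gripper_width: 0.0874
gripper_force: 0.0
```

```bash
python3 - <<'E'
from h import *
s=status.get_state();print(np.round(s["tcp_pos"],4),np.round(s["joints"],1))
go(.534,.088,.12,-90)
im,d,c=snap("wrist")
print("pred",wproj((.534,.088,.132),s))
g=cv2.cvtColor(im,cv2.COLOR_BGR2GRAY)
u,v=map(int,wproj((.534,.088,.132),s))
print(d[v-20:v+21:10,u-30:u+31:10].round(3))
cv2.imwrite("pics/w5.png",im)
E
```

```text
[0.5332 0.0871 0.2482] [ 30.1   7.6 -15.6   0.  -66.8 -31.3]
share [-0.0048 -0.0043  0.641 ] yaw -0.0034 rows 3.0743153244121557
pred (np.float64(277.8), np.float64(213.2))
[[0.295 0.274 0.265 0.266 0.264 0.28  0.295]
 [0.296 0.266 0.268 0.268 0.268 0.267 0.299]
 [0.3   0.27  0.269 0.27  0.27  0.269 0.301]
 [0.303 0.272 0.271 0.269 0.273 0.272 0.305]
 [0.411 0.305 0.274 0.275 0.273 0.306 0.414]]
```

View pics/w5.png

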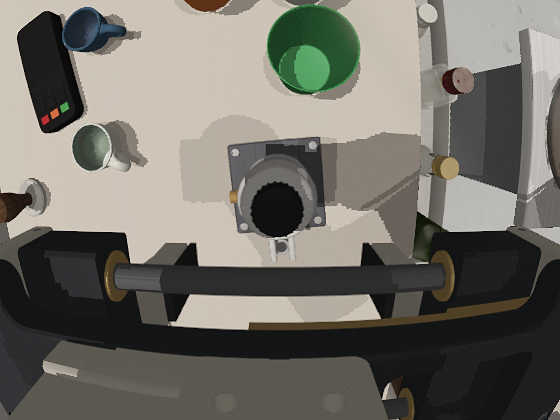

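The knob is centred at about (277,211) between the fingers and the prongs point down-image, free of the pin. Descending and gripping.

Call:
step_arm(xyz=[[-0.004,-0.004,0.15],[-0.004,-0.004,0.32],[-0.004,-0.004,0.48],[-0.004,-0.004,0.58],[-0.004,-0.004,0.64],[-0.004,-0.004,0.64],[-0.004,-0.004,0.64],[-0.004,-0.004,0.64],[-0.004,-0.004,0.64],[-0.004,-0.004,0.64],[-0.004,-0.004,0.64],[-0.004,-0.004,0.64],[-0.004,-0.004,0.64],[-0.004,-0.004,0.64],[-0.004,-0.004,0.64],[-0.004,-0.004,0.64]], yaw=[0,0,0,0,0,0,0,0,0,0,0,0,0,0,0,0], claw=[-1,-1,-1,-1,-1,-1,-0.6,-0.3,0,0.3,0.6,1,1,1,1,1], grip_force=20)

```text
time_s: 12.32
tcp_pos: [0.5345, 0.0888, 0.1209]
eef_rot: [-180.0, 0.0, -91.2]
contact_force: [-1.2, 0.6, 3.8]
gripper_width: 0.0436
gripper_force: 20.0
```

```bash
python3 - <<'E'
from h import *
s=status.get_state();print({k:np.round(v,3).tolist() for k,v in s.items()})
E
```

```text
{'time_s': 12.317, 'joints': [30.165, 14.453, -25.303, 0.009, -50.223, -31.374], 'qd': [-0.019, -0.002, -0.009, -0.032, -0.033, -0.0], 'joint_torque': [-0.277, -42.687, 23.188, 5.526, 0.279, 0.005], 'tcp_pos': [0.534, 0.089, 0.121], 'eef_rot': [-179.979, 0.005, -91.203], 'contact_force': [-1.159, 0.56, 3.81], 'moment': [0.176, 0.466, 0.015], 'gripper_force': 20.001, 'gripper_width': 0.044}
```

Call:
step_arm(xyz=[[0,0,0],[0,0,0],[0,0,0],[0,0,0],[0,0,0],[0,0,0]], yaw=[-0.008,-0.016,-0.024,-0.032,-0.04,-0.04], claw=[1,1,1,1,1,1])

```text
time_s: 12.82
tcp_pos: [0.535, 0.0885, 0.1208]
eef_rot: [-179.9, -0.0, -76.7]
contact_force: [2.3, -1.6, -0.2]
gripper_width: 0.0434
gripper_force: 20.0
```

```bash
python3 - <<'E'
from h import *
s=status.get_state();print({k:np.round(s[k],3).tolist() for k in("eef_rot","contact_force","moment","joints","joint_torque","gripper_force")})
E
```

```text
{'eef_rot': [-179.943, -0.008, -76.733], 'contact_force': [2.316, -1.552, -0.204], 'moment': [-0.651, -0.809, -0.346], 'joints': [30.127, 14.478, -25.293, 0.031, -50.176, -16.88], 'joint_torque': [1.593, -44.149, 22.796, 4.847, -0.462, 1.293], 'gripper_force': 19.999}
```

Call:
step_arm(xyz=[[0,0,0],[0,0,0],[0,0,0],[0,0,0],[0,0,0],[0,0,0],[0,0,0],[0,0,0],[0,0,0],[0,0,0]], yaw=[0.01,0.02,0.03,0.04,0.05,0.06,0.07,0.08,0.09,0.09], claw=[1,1,1,1,1,1,1,1,1,1])

```text
time_s: 13.65
tcp_pos: [0.5348, 0.0891, 0.1208]
eef_rot: [-180.0, 0.0, -109.4]
contact_force: [2.3, 0.9, 1.6]
gripper_width: 0.0435
gripper_force: 20.0
```

```bash
python3 - <<'E'
from h import *
s=status.get_state();print({k:np.round(s[k],3).tolist() for k in("eef_rot","contact_force","moment","joints","joint_torque","gripper_force")})
im,d,c=snap("wrist");cv2.imwrite("pics/w6.png",im)
E
```

```text
{'eef_rot': [-179.961, 0.045, -109.431], 'contact_force': [2.347, 0.882, 1.629], 'moment': [0.515, -0.375, -0.078], 'joints': [30.183, 14.47, -25.291, 0.001, -50.179, -49.615], 'joint_torque': [-0.504, -43.624, 22.278, 5.492, -0.641, -1.048], 'gripper_force': 20.001}
```

View pics/w6.png

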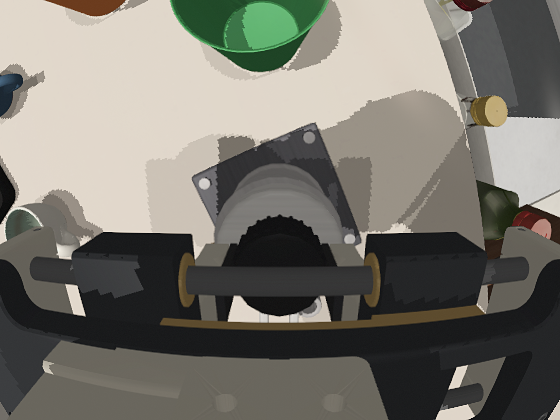

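The tube shows at (312,305) with the prongs now to its left at about (265–298,318): the cap followed the clockwise turn. So it is a reverse thread. I'll continue clockwise.

Call:
step_arm(xyz=[[0,0,0],[0,0,0],[0,0,0],[0,0,0],[0,0,0],[0,0,0],[0,0,0],[0,0,0],[0,0,0],[0,0,0],[0,0,0],[0,0,0]], yaw=[0.014,0.028,0.042,0.056,0.07,0.084,0.098,0.112,0.126,0.14,0.14,0.14], claw=[1,1,1,1,1,1,1,1,1,1,1,1])

```text
time_s: 14.7
tcp_pos: [0.5356, 0.0891, 0.121]
eef_rot: [-180.0, 0.1, -159.4]
contact_force: [5.6, -0.2, 1.2]
gripper_width: 0.0434
gripper_force: 20.0
```

```bash
python3 - <<'E'
from h import *
s=status.get_state();print({k:np.round(s[k],3).tolist() for k in("eef_rot","contact_force","moment","joints","joint_torque","gripper_force")})
im,d,c=snap("wrist");cv2.imwrite("w7.png",im)
a=cv2.imread("pics/w6.png")
cr=lambda i:cv2.resize(i[270:340,200:360],None,fx=4,fy=4,interpolation=cv2.INTER_CUBIC)
cv2.imwrite("pics/w7.png",np.vstack([cr(a),cr(im)]))
E
```

```text
{'eef_rot': [-179.987, 0.143, -159.371], 'contact_force': [5.615, -0.159, 1.24], 'moment': [0.176, -2.093, -0.081], 'joints': [30.159, 14.473, -25.262, 0.048, -50.126, -99.561], 'joint_torque': [0.441, -43.896, 20.468, 4.37, -1.984, -0.319], 'gripper_force': 20.001}
```

View pics/w7.png

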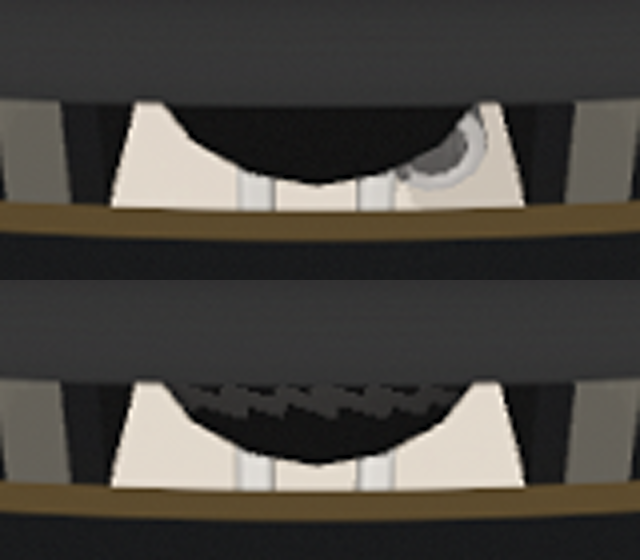

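Both crops show the prongs at the same place, about (255) and (375), in the gripper frame. The cap is turning with the fingers and is now about 68° round. Turning on, then a gentle lift.

Call:
step_arm(xyz=[[0,0,0],[0,0,0],[0,0,0],[0,0,0],[0,0,0],[0,0,0],[0,0,0],[0,0,0],[0,0,0],[0,0,0],[0,0,0],[0,0,0],[0,0,0],[0,0,0]], yaw=[0.014,0.028,0.042,0.056,0.07,0.084,0.098,0.112,0.126,0.14,0.155,0.165,0.165,0.165], claw=[1,1,1,1,1,1,1,1,1,1,1,1,1,1])

```text
time_s: 15.92
tcp_pos: [0.5353, 0.0885, 0.121]
eef_rot: [179.9, 0.1, 141.2]
contact_force: [4.3, -1.4, 0.8]
gripper_width: 0.0435
gripper_force: 20.0
```

Call:
step_arm(xyz=[[0,0,-0.005],[0,0,-0.01],[0,0,-0.015],[0,0,-0.02],[0,0,-0.025],[0,0,-0.03],[0,0,-0.03]], yaw=[0,0,0,0,0,0,0], claw=[1,1,1,1,1,1,1], grip_force=25)

```text
time_s: 16.5
tcp_pos: [0.5347, 0.0889, 0.1265]
eef_rot: [180.0, 0.0, 141.2]
contact_force: [3.2, 1.7, -1.2]
gripper_width: 0.0437
gripper_force: 25.0
```

Call:
step_arm(xyz=[[0,0,-0.03],[0,0,-0.06],[0,0,-0.1],[0,0,-0.16],[0,0,-0.22],[0,0,-0.28],[0,0,-0.34],[0,0,-0.4],[0,0,-0.44],[0,0,-0.47],[0,0,-0.48],[0,0,-0.48],[0,0,-0.48],[0,0,-0.48],[0,0,-0.48],[0,0,-0.48],[0,0,-0.48]], yaw=[0,0,0,0,0,0,0,0,0,0,0,0,0,0,0,0,0], claw=[1,1,1,1,1,1,1,1,1,1,1,1,1,1,1,1,1])

```text
time_s: 17.92
tcp_pos: [0.5342, 0.0886, 0.2222]
eef_rot: [-180.0, -0.0, 141.0]
contact_force: [-0.4, -0.0, -0.7]
gripper_width: 0.0436
gripper_force: 25.0
```

```bash
python3 - <<'E'
from h import *
s=status.get_state();print({k:np.round(s[k],3).tolist() for k in("tcp_pos","contact_force","gripper_force","gripper_width")})
im,d,c=snap("scene");K=np.array(c["mtx"]);C=np.array(c["camera_from_world"])
for z in(.18,.191,.205,.12,.09):  # cap skirt/prong heights, gap, neck
    q=K@(C@[.535,.088,z,1])[:3];u,v=(q[:2]/q[2]).astype(int);print(z,(u,v),im[v,u],pt(c,d,u,v).round(3))
# tumbler and pin points
v,u=np.mgrid[0:420,0:560];P=np.stack([(u-K[0,2])/K[0,0]*d,(v-K[1,2])/K[1,1]*d,d],-1);T=np.linalg.inv(C);P=P@T[:3,:3].T+T[:3,3]
m=(d>0)&(abs(P[...,0]-.498)<.07)&(abs(P[...,1]+.167)<.07)&(P[...,2]>.02)
q=P[m];print("rim z",np.percentile(q[:,2],[50,90]).round(3),"above rim",q[q[:,2]>.118].mean(0).round(3),q[:,2].max().round(3))
E
```

```text
{'tcp_pos': [0.534, 0.089, 0.222], 'contact_force': [-0.363, -0.003, -0.75], 'gripper_force': 25.0, 'gripper_width': 0.044}
0.18 (np.int64(219), np.int64(180)) [101 105 111] [0.512 0.063 0.197]
0.191 (np.int64(218), np.int64(175)) [82 91 97] [0.509 0.062 0.21 ]
0.205 (np.int64(217), np.int64(169)) [ 81  97 105] [0.508 0.061 0.224]
0.12 (np.int64(221), np.int64(203)) [216 234 244] [ 0.683  0.25  -0.001]
0.09 (np.int64(223), np.int64(214)) [19 58 87] [0.53  0.082 0.096]
rim z [0.084 0.111] above rim [ 0.523 -0.202  0.138] 0.156
```

The cap is in the fingers at about z = 0.18, with a visible gap over the exposed brass neck. The pin is still in the upright tumbler. Handing in.

```bash
python3 -c "
from plant import job
print(job.close_job())"
```

```text
the job is handed in; nothing more can be done
None
```

I handed the job in with the pin standing in the steel tumbler and the cap unscrewed clockwise (reverse thread), held level about 10 cm above the neck; no verdict was returned.

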